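# Slide the red stamp home in its storage track

### The arm

A 6-joint arm with a two-finger parallel gripper is mounted at the origin on the work surface. World frame = base frame: x ahead of the robot, y to its left, z up, the work surface at z = 0. Lengths are in mm, angles in rad, forces in N, time in s.
With the tool pointing down it reaches from about 350 to 875 mm from the base axis. Payload 15.5 kg.
Tool frame: the origin (TCP) lies at the very end of the fingers, on their centre line; the grasp point (between the pads) lies 19 mm behind it; z points along the fingers, x is the direction in which the jaws open and shut, and the axes are right-handed (so a half turn about z gives the same grasp; the last joint's range is limited). The gripper opens to 85 mm and grips with 20 to 120 N. Pads are 22 mm wide; open, the fingers measure 114 mm over their backs; the gripper's body (76 mm by 85 mm) begins 54 mm behind the grasp point. The pads swing forward as they close: fully open they stand 13 mm farther back than shut.
Start: joints at [1.179, 0.494, 1.345, -0, 1.302, -0.096], TCP at [182.784, 597.676, 231.277] pointing down, gripper open.
Joint ranges: [-2.91, 2.91], [-0.82, 2.16], [0.22, 2.67], [-1.22, 4.37], [0.12, 2.79], [-3.08, 3.08]. Speed limits (rad/s): [1.89, 1.89, 2.57, 3.01, 3.01, 3.01].

### API

Orientations are given as a unit quaternion [x, y, z, w].
In Python, from workcell import r gives the robot as it stands. The module is installed in compiled form; this text tells all that it offers.
- The arm moves only by the shell command python3 -m handwheel 'ROWS' [FORCE]. ROWS is JSON, a list of rows, each a list of 7 numbers: the turn, a rotation vector about the world's x, y, z in degrees, then the shift along the world's x, y, z in m, then the gripper's target within -1 to 1 (fully open at 1, half-way at 0, shut at -1). In form: [[wx, wy, wz, x, y, z, jaw], ...]. A call has 1 to 8 rows; each row shifts and turns the pose as measured when the row begins; what a row does not reach is not made up. A row lasts 1/12 s, in which the tool goes at most 41.7 mm and 7.16 degrees, less where a joint would pass 70% of its speed; a pose out of reach is approached as far as the arm can. A call is refused whole if a number of a shift passes 0.0417 or a number of a turn 7.16, either way. A call with a gripper value outside its range is refused whole. The fingers move at their own pace and stop on an object; FORCE is the grip in N (left out, the last holds). Time passes only in rows, so rows that do not move let the fingers close. It gives the time, the measured TCP pose, the force and the opening at its end, in the units of the state.
- r.observe(): the state, without advancing time (a new reading comes with each control period).
- r.get_image(name): name is "scene" or "top" or "wrist"; returns the picture (400x640x3 uint8, red, green, blue); there is no depth.
- r.calibration(name): a dict with "mtx" (3x3 intrinsics, pixels), "R" (3x3) and "t" (3): a world point X has camera coordinates R X + t; the wrist camera has in their place "mount" (4x4, takes a point from camera to tool coordinates, whose origin is the TCP and whose axes are the tool frame's). Camera axes: x right, y down, z forward; pixel columns grow to the right and rows downward; lengths in mm; the calibration is good to about 2 mm. A picture is of the moment at which its call begins: read the wrist's pose just before it. calibration takes no time and is no camera call.
- r.hand_in(): hands the job in, once; it reports no verdict.
The state is a dict: "clock": time; "q": joint angles; "joint_vel": joint speeds; "joint_efforts": joint torques, N m; "position": TCP position; "orientation": TCP orientation; "wrist_force": force on the tool from outside, world axes, zero at the start; "wrist_torque": the same for the moment, N m; "gripper_width": finger opening in mm.
Only numpy, scipy, OpenCV 4.12 (cv2) and the standard library are available. Lean on these libraries where they do the work, as an engineer would, in place of code of your own. Each camera call takes 0.05 s, during which the arm holds its last target.

### The job

Put the red-handled stamp away in the empty track with the red end block: bring its base in under the lips at the open end, then slide it along until it stands up against the red block, straight and upright, and let go. Leave the blue and green stamps where they are.

Things in the scene. Friction and masses are not known exactly. Their poses are not given: they have to be found in the camera images.
- stamp_red: Hand stamp, 98 mm tall, about 0.14 kg, standing on the table. Pale wood base 52 (x) by 48 (y) mm, 14 mm thick; dark round neck, 16 mm across, up to 42 mm; red upright handle bar 24 (x) by 20 (y) mm, from 42 to 98 mm height. Origin: centre of underside, z up. May go in the track either way round.
- track_red: Fixed aluminium track with red end block (38 mm high) and stripes. Length 160 mm (x), inside width 64, walls 6; no floor, the stamp slides on the table. Lips over both sides, underside 26, top 32 mm high, leave a 32 mm slot for the stamp's neck; its base goes under them. Origin: mid-track at table height. Open end x = -80 mm; block's face x = +66, so stamp origin is fully home at x = +40, y = 0.
- stamp_blue: A stamp of the same size and make with a blue handle, standing on the table: leave alone. Origin: centre of its underside.
- stamp_green: A stamp of the same size and make with a green handle, parked in a like track with green block and stripes: leave alone. Origin: centre of its underside. Its track is in line with the stamp's x axis, from 116 mm behind it (open end, -x) to 44 mm ahead.

How it is judged:
By the outcome, as a careful person would: the job done as asked, in the order asked, and still so for the second after the job is handed in, with the robot touching nothing.
It also fails if it takes over 43 s, if anything falls off the work surface, if the arm or the gripper's body presses on something with over 40 N, if the wrist force passes 120 N, or if a joint passes its speed limit or range.

## Working session

There is one attempt and no reset: what is moved stays moved. The work goes in short steps, Python scripts to look and compute and a shell command to move; the robot and the scene stay as the last step left them, time stands still between calls to the robot, and variables do not carry over. Pictures are saved under pics/ and viewed, and the job is handed in when it is done.

```bash
mkdir -p pics
python3 - <<'E'
from workcell import r
import cv2
print(r.observe())
for n in ("scene","top","wrist"):
    cv2.imwrite(f"pics/{n}0.png",r.get_image(n)[:,:,::-1]); print(n,r.calibration(n))
E
```

```text
{'clock': 0.0, 'q': array([ 1.17848058e+00,  4.94155169e-01,  1.34609136e+00, -1.44301913e-05,
        1.30247760e+00, -9.54703457e-02]), 'joint_vel': array([-0.00074461,  0.00095949, -0.00042905,  0.00119179, -0.00048408,
        0.00077073]), 'joint_efforts': array([-4.54742389e-03, -8.82142568e+01, -3.83877611e+01, -5.39604880e-04,
        9.70459805e-03, -9.24724297e-07]), 'position': array([182.67248385, 597.36337434, 230.73113799]), 'orientation': array([ 8.03897057e-01,  5.94768192e-01, -4.81213621e-04,  2.97556247e-04]), 'wrist_force': array([-0.08784143, -0.13997782, -0.64583915]), 'wrist_torque': array([ 0.0236879 , -0.01603218,  0.02522073]), 'gripper_width': 85.29430927587524}
scene {'mtx': array([[443.25106724,   0.        , 316.53061533],
       [  0.        , 443.25106724, 201.5476162 ],
       [  0.        ,   0.        ,   1.        ]]), 'R': array([[ 0.41880371,  0.90789746,  0.01804619],
       [ 0.69347208, -0.30693506, -0.65183383],
       [-0.58625927,  0.28550495, -0.75814708]]), 't': array([-213.70254589, -381.23259138, 1196.13584176])}
top {'mtx': array([[479
[... 173 characters left out ...]
99956882, -0.02837607],
       [-0.99814227, -0.00581515, -0.06064812],
       [ 0.06045696,  0.0287811 , -0.99775578]]), 't': array([ -23.99401693,  549.29415807, 1109.38830212])}
wrist {'mtx': array([[332.54915548,   0.        , 322.06244532],
       [  0.        , 332.54915548, 195.63116405],
       [  0.        ,   0.        ,   1.        ]]), 'mount': array([[ 9.99998964e-01, -1.13928038e-03, -8.80165782e-04,
         1.31947630e-03],
       [ 1.35313159e-03,  9.52547183e-01,  3.04387966e-01,
        -7.81180855e+01],
       [ 4.91616198e-04, -3.04388842e-01,  9.52547737e-01,
        -1.41521282e+02],
       [ 0.00000000e+00,  0.00000000e+00,  0.00000000e+00,
         1.00000000e+00]])}
```

View pics/top0.png

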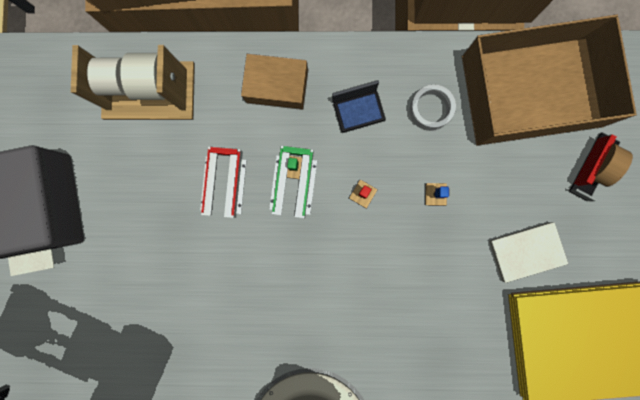

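View pics/scene0.png

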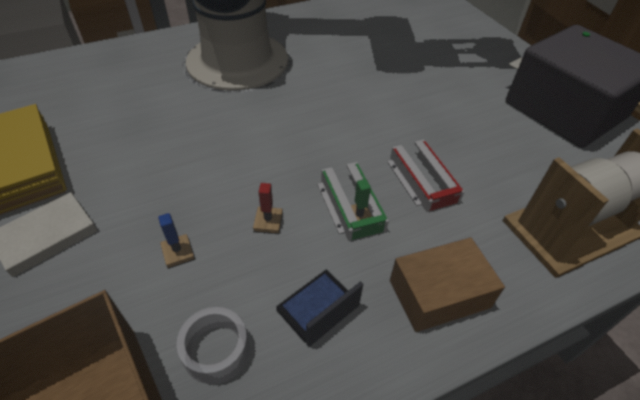

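View pics/wrist0.png

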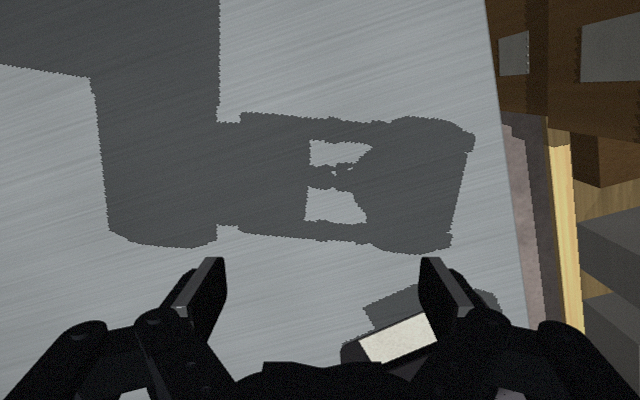

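```bash
cat > h.py <<'E'
import numpy as np, cv2
from workcell import r
from scipy.spatial.transform import Rotation as Ro
def cam(n,pose=None):
    c=r.calibration(n)
    if n=="wrist":
        p,q=pose; A=np.eye(4);A[:3,:3]=Ro.from_quat(q).as_matrix();A[:3,3]=p
        M=A@c["mount"]; R=M[:3,:3].T; return c["mtx"],R,-R@M[:3,3]
    return c["mtx"],c["R"],c["t"]
def ray(c,uv,z):
    K,R,t=c; uv=np.atleast_2d(np.float64(uv)); d=np.c_[uv,np.ones(len(uv))]@np.linalg.inv(K).T@R
    o=-R.T@t; return o+d*((z-o[2])/d[:,2])[:,None]
def proj(c,X):
    K,R,t=c; Y=np.atleast_2d(X)@R.T+t; Y=Y@K.T; return Y[:,:2]/Y[:,2:]
def mask(img,col):
    h=cv2.cvtColor(img,cv2.COLOR_RGB2HSV); H,S,V=[h[...,i].astype(int) for i in range(3)]
    m={"red":((H<8)|(H>172))&(S>150)&(V>50),"wood":(H>8)&(H<24)&(S>60)&(V>80),"green":(H>50)&(H<80)&(S>120),"blue":(H>105)&(H<125)&(S>140)}[col]
    return m.astype(np.uint8)
def blobs(m,lo=8):
    n,l,s,c=cv2.connectedComponentsWithStats(m)
    return [(s[i],c[i],l==i) for i in range(1,n) if s[i][4]>=lo]
E
python3 - <<'E'
from h import *
im=cv2.imread("pics/top0.png"); 
cv2.imwrite("pics/topc.png",cv2.resize(im[135:230,190:350],None,fx=5,fy=5,interpolation=cv2.INTER_NEAREST))
cv2.imwrite("pics/topd.png",cv2.resize(im[165:220,335:465],None,fx=6,fy=6,interpolation=cv2.INTER_NEAREST))
im=im[:,:,::-1].copy();c=cam("top")
for col,z in (("wood",14),("red",98),("red",38),("green",98),("blue",98)):
    for s,ce,mm in blobs(mask(im,col)):
        if s[0]>180 and s[0]<470 and 130<s[1]<225:
            pts=np.argwhere(mm)[:,::-1]; W=ray(c,pts,z)[:,:2]
            print(col,z,s,ray(c,ce,z)[0,:2].round(1),cv2.minAreaRect(W.astype(np.float32)))
E
```

```text
wood 14 [287 156  15  23 155] [606.2  41.1] ((612.3719482421875, 43.02759552001953), (29.467769622802734, 52.03771209716797), 82.47219848632812)
wood 14 [349 180  28  28 349] [ 549.1 -118.1] ((550.5275268554688, -119.2139663696289), (47.95713806152344, 52.08917236328125), 59.99877166748047)
wood 14 [426 183  21  23 330] [ 548.2 -286. ] ((550.2742919921875, -289.8335266113281), (46.45050048828125, 51.88490676879883), 89.67347717285156)
red 98 [202 147  38  68 342] [598.5 189.1] ((572.7147216796875, 196.6871795654297), (71.49541473388672, 142.65274047851562), 84.98382568359375)
red 98 [359 186  12  12  97] [ 549.6 -118.3] ((549.4136352539062, -118.40711212158203), (19.35001564025879, 24.333383560180664), 63.58478546142578)
red 38 [202 147  38  68 342] [605.2 203. ] ((577.9761352539062, 211.0548553466797), (75.61408996582031, 150.87062072753906), 84.98380279541016)
red 38 [359 186  12  12  97] [ 553.5 -122.1] ((553.3327026367188, -122.19125366210938), (20.464689254760742, 25.73523712158203), 63.58468246459961)
green 98 [273 147  40  68 332] [602.8  34.9] ((574.4558715820312, 39.56376266479492), (70.80751037597656, 142.1074981689453), 83.01728057861328)
green 98 [288 158  10  12 103] [609.7  39.7] ((610.1093139648438, 39.30078887939453), (24.202054977416992, 19.803546905517578), 0.24991220235824585)
blue 98 [435 187  14  11 125] [ 549.6 -285. ] ((549.4905395507812, -283.97308349609375), (21.647838592529297, 28.094879150390625), 0.31117820739746094)
```

View pics/topc.png

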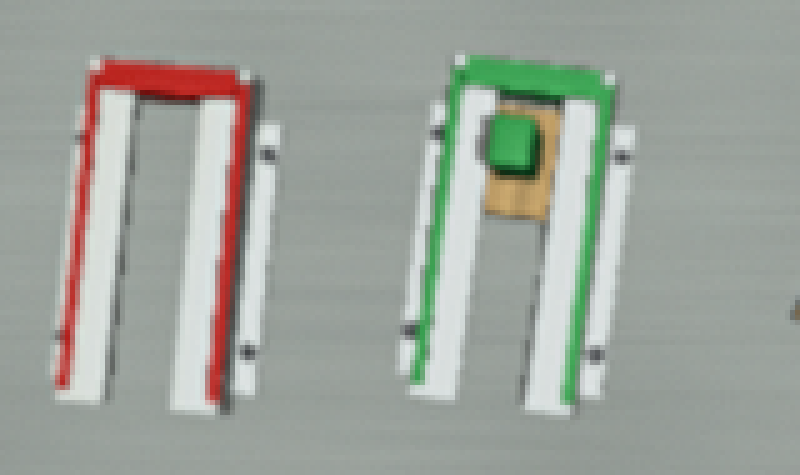

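View pics/topd.png

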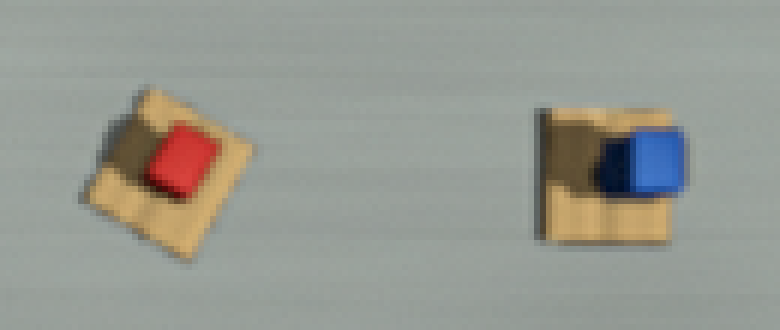

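```bash
python3 -m handwheel '[[0,0,-1,0.012,-0.038,0,1],[0,0,-1,0.012,-0.038,0,1],[0,0,-1,0.012,-0.038,0,1],[0,0,-1,0.012,-0.038,0,1],[0,0,-1,0.018,-0.035,0,1],[0,0,-1,0.025,-0.032,0,1],[0,0,-1,0.033,-0.024,0,1],[0,0,-1,0.036,-0.02,0,1]]'
python3 -m handwheel '[[0,0,0,0.036,-0.02,0,1],[0,0,0,0.036,-0.02,0,1],[0,0,0,0.036,-0.02,0,1],[0,0,0,0.036,-0.02,0,1],[0,0,0,0.036,-0.02,0,1],[0,0,0,0.036,-0.02,0,1]]'
```

```text
clock: 0.82
position: [338.4, 326.0, 228.6]
orientation: [0.842, 0.539, -0.002, -0.0]
wrist_force: [0.0, 2.7, -0.5]
gripper_width: 85.8
clock: 1.32
position: [555.6, 200.2, 228.8]
orientation: [0.843, 0.538, -0.002, -0.001]
wrist_force: [0.5, 1.5, 0.4]
gripper_width: 85.7
```

```bash
python3 -m handwheel '[[0,0,0,0,0,0,1]]'
python3 - <<'E'
from h import *
s=r.observe(); im=r.get_image("wrist"); print(s["position"],s["orientation"])
np.savez("w1.npz",im=im,p=s["position"],q=s["orientation"])
cv2.imwrite("pics/w1.png",im[:,:,::-1])
E
```

```text
clock: 1.4
position: [561.1, 196.6, 228.5]
orientation: [0.844, 0.537, -0.001, 0.0]
wrist_force: [-1.7, -0.3, -0.7]
gripper_width: 85.2
[561.13678694 196.60897745 228.4810168 ] [ 8.43806906e-01  5.36645873e-01 -9.96176361e-04  3.47173543e-04]
```

View pics/w1.png

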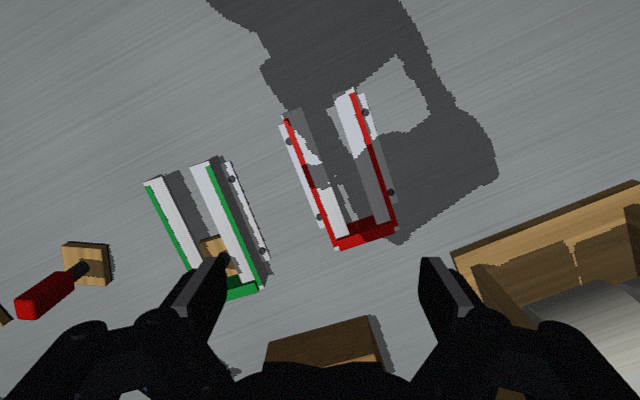

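Run:
```python
from h import *
d=np.load("w1.npz"); wi=d["im"]; cw=cam("wrist",(d["p"],d["q"]))
ti=cv2.imread("pics/top0.png")[:,:,::-1].copy(); ct=cam("top")
for name,im,c,box in (("top",ti,ct,(195,140,255,225)),("wrist",wi,cw,(270,80,410,260))):
    h=cv2.cvtColor(im,cv2.COLOR_RGB2HSV).astype(int)
    m=((h[...,0]<8)|(h[...,0]>172))&(h[...,1]>130)&(h[...,2]>40)
    z=np.zeros_like(m); z[box[1]:box[3],box[0]:box[2]]=1; m&=z
    pts=np.argwhere(m)[:,::-1]
    W=ray(c,pts,32)[:,:2]
    xm,xM=W[:,0].min(),W[:,0].max()
    s=W[W[:,0]<xM-32]  # stripes only
    mid=np.polyfit(s[:,0],s[:,1],1)
    # split
    up=s[s[:,1]>np.polyval(mid,s[:,0])]; lo=s[s[:,1]<=np.polyval(mid,s[:,0])]
    pu,pl=np.polyfit(up[:,0],up[:,1],1),np.polyfit(lo[:,0],lo[:,1],1)
    for x in (500,575,620): print(name,x,np.polyval(pu,x).round(1),np.polyval(pl,x).round(1),(np.polyval(pu,x)+np.polyval(pl,x))/2)
    print(np.degrees(np.arctan([pu[0],pl[0]])),"ends stripes",up[:,0].min(),lo[:,0].min(),"far z32",xM)
    B=ray(c,pts,38)[:,:2]; print(cv2.boxPoints(cv2.minAreaRect(B[B[:,0]>B[:,0].max()-25].astype(np.float32))).round(1).tolist())
w=mask(wi,"wood"); 
for s,ce,mm in blobs(w,100):
    if s[0]<120 and 200<s[1]<300:
        p=np.argwhere(mm)[:,::-1]; print(s,cv2.minAreaRect(ray(cw,p,14)[:,:2].astype(np.float32)))
cv2.imwrite("pics/w1c.png",cv2.resize(wi[80:260,270:410,::-1],None,fx=3.3,fy=3.3,interpolation=cv2.INTER_CUBIC))
```

```text
top 500 255.1 183.6 219.33784562807432
top 575 248.6 177.3 212.96132158141586
top 620 244.8 173.5 209.13540715342072
[-4.89158475 -4.82764992] ends stripes 506.3740255470925 499.89997688740783 far z32 656.3621820990434
[[631.9000244140625, 242.10000610351562], [632.2000122070312, 169.3000030517578], [655.5999755859375, 169.39999389648438], [655.4000244140625, 242.1999969482422]]
wrist 500 254.3 184.1 219.23920829789978
wrist 575 248.0 177.9 212.94247571717483
wrist 620 244.2 174.1 209.16443616873983
[-4.82421618 -4.77397139] ends stripes 505.0940392136732 499.38457920506437 far z32 660.5860385822835
[[632.2999877929688, 170.3000030517578], [657.2000122070312, 170.1999969482422], [657.5999755859375, 245.0], [632.7000122070312, 245.10000610351562]]
[ 61 246  45  41 906] ((551.4305419921875, -118.65097045898438), (47.97291946411133, 51.568058013916016), 59.92702865600586)
```

View pics/w1c.png

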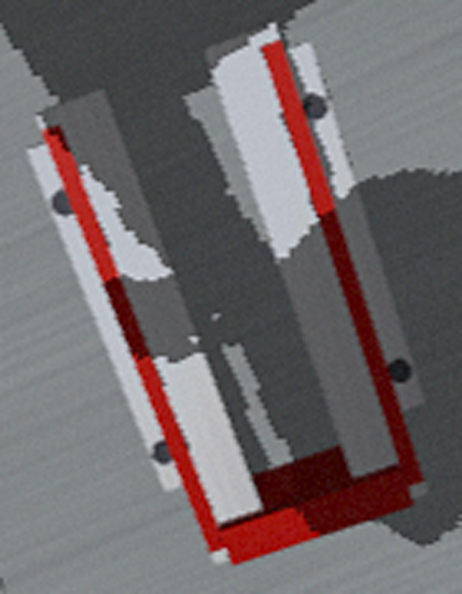

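```bash
python3 -m handwheel '[[0,0,-0.7,-0.001,-0.039,0,1],[0,0,-0.7,-0.001,-0.039,0,1],[0,0,-0.7,-0.001,-0.039,0,1],[0,0,-0.7,-0.001,-0.039,0,1],[0,0,-0.7,-0.001,-0.039,0,1],[0,0,-0.7,-0.001,-0.039,0,1],[0,0,-0.7,-0.001,-0.039,0,1],[0,0,0,0,-0.035,0,1]]'
python3 -m handwheel '[[0,0,0,0,0,0,1],[0,0,0,0,0,0,1]]'
python3 - <<'E'
from h import *
s=r.observe(); im=r.get_image("wrist"); c=cam("wrist",(s["position"],s["orientation"]))
cv2.imwrite("pics/w2.png",im[:,:,::-1]); q=s["orientation"]; print(s["position"],np.degrees(2*np.arctan2(q[1],q[0])))
for col,z in(("wood",14),("red",98)):
  for st,ce,mm in blobs(mask(im,col),200):
    p=np.argwhere(mm)[:,::-1]; print(col,st,cv2.minAreaRect(ray(c,p,z)[:,:2].astype(np.float32)))
E
```

```text
clock: 2.12
position: [544.3, -110.7, 226.5]
orientation: [0.864, 0.504, -0.003, -0.003]
wrist_force: [1.2, 0.4, 0.7]
gripper_width: 85.6
clock: 2.28
position: [543.0, -115.7, 226.4]
orientation: [0.865, 0.501, -0.003, -0.003]
wrist_force: [0.2, 1.4, 0.2]
gripper_width: 85.1
[ 542.95201732 -115.7454192   226.38182949] 60.184259553796736
wood [481 123  20  23 214] ((601.293701171875, 53.77543640136719), (16.762256622314453, 23.296031951904297), 81.59323120117188)
wood [ 302  152   44   46 1105] ((551.4935302734375, -119.83753967285156), (47.686798095703125, 50.617958068847656), 60.16951370239258)
wood [169 219  58  38 879] ((551.463134765625, -289.7431945800781), (47.60271453857422, 51.13011932373047), 89.0918197631836)
wood [ 542  253   98   95 6102] ((869.0888671875, 91.20356750488281), (114.70216369628906, 118.03031921386719), 83.3912353515625)
red [601   0  39 123 955] ((570.8087768554688, 129.22262573242188), (11.876205444335938, 99.26235961914062), 85.42233276367188)
red [313 172  22  39 806] ((546.06982421875, -116.85701751708984), (18.098140716552734, 33.6168327331543), 60.17797088623047)
```

View pics/w2.png

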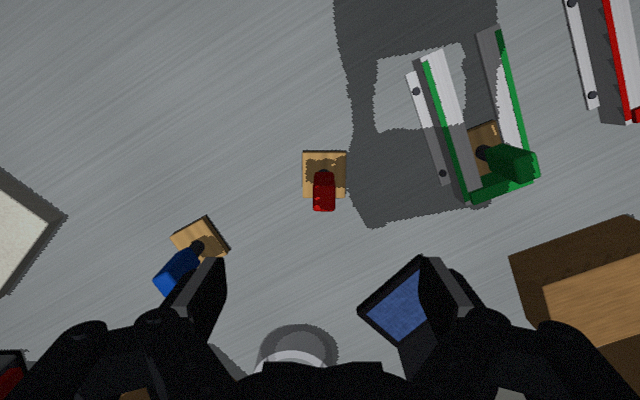

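```bash
python3 -m handwheel '[[-0.1,-0.5,0,0.008,-0.004,-0.02,1],[0,0,0,0,0,-0.035,1],[0,0,0,0,0,-0.035,1],[0,0,0,0,0,-0.035,1],[0,0,0,0,0,-0.025,1],[0,0,0,0,0,0,1]]' 40
python3 - <<'E'
from h import *
s=r.observe();q=s["orientation"]; print(s["position"],np.degrees(2*np.arctan2(q[1],q[0])),Ro.from_quat(q).as_matrix()[:,2])
E
```

```text
clock: 2.83
position: [551.9, -111.0, 74.2]
orientation: [0.863, 0.505, 0.003, 0.002]
wrist_force: [-2.5, 0.3, -1.6]
gripper_width: 85.4
[ 551.8572305  -110.95020766   74.19922516] 60.6937853213908 [ 0.00723538 -0.00132134 -0.99997295]
```

```bash
python3 -m handwheel '[[0,0,-0.5,0,-0.0085,-0.015,1],[0,0,0,0,0,0,1],[0,0,0,0,0,0,1]]' 40
python3 - <<'E'
from h import *
s=r.observe();q=s["orientation"]; print(s["position"],np.degrees(2*np.arctan2(q[1],q[0])),Ro.from_quat(q).as_matrix()[:,2])
E
```

```text
clock: 3.08
position: [551.8, -115.4, 60.4]
orientation: [0.864, 0.503, 0.002, 0.001]
wrist_force: [0.3, 0.4, 0.6]
gripper_width: 85.5
[ 551.76582777 -115.43290641   60.38593323] 60.44276243702171 [ 5.20647467e-03 -1.95654966e-04 -9.99986427e-01]
```

```bash
python3 -m handwheel '[[0,0.3,-0.4,0,-0.004,-0.008,1],[0,0,0,0,-0.001,-0.001,1],[0,0,0,0,0,0,1]]' 40
python3 - <<'E'
from h import *
s=r.observe();q=s["orientation"]; print(s["position"],np.degrees(2*np.arctan2(q[1],q[0])),Ro.from_quat(q).as_matrix()[:,2])
im=r.get_image("wrist"); cv2.imwrite("pics/w3.png",im[:,:,::-1])
E
```

```text
clock: 3.33
position: [553.7, -119.6, 54.7]
orientation: [0.865, 0.501, 0.001, 0.002]
wrist_force: [0.4, 0.8, -0.9]
gripper_width: 85.4
[ 553.68663888 -119.63067543   54.74539902] 60.12216468836605 [ 0.0039581  -0.00155954 -0.99999095]
```

View pics/w3.png

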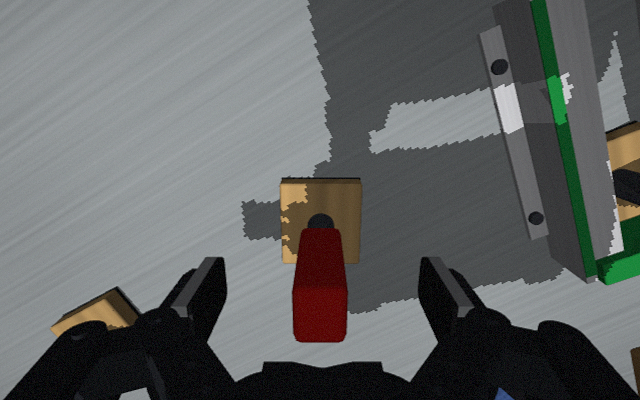

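The handle (293–347, 230–342) sits centred between the fingers (225 and 420), so I'm closing.

```bash
python3 -m handwheel '[[0,0.2,0,-0.002,0,-0.002,-1],[0,0,0,0,0,0,-1],[0,0,0,0,0,0,-1],[0,0,0,0,0,0,-1],[0,0,0,0,0,0,-1],[0,0,0,0,0,0,-1],[0,0,0,0,0,0,-1],[0,0,0,0,0,0,-1]]' 50
python3 -m handwheel '[[0,0,0,0,0,0,-1],[0,0,0,0,0,0,-1],[0,0,0,0,0,0,-1]]'
python3 - <<'E'
from h import *
s=r.observe();q=s["orientation"]; print(s["position"],np.degrees(2*np.arctan2(q[1],q[0])),Ro.from_quat(q).as_matrix()[:,2],s["wrist_force"])
im=r.get_image("wrist"); cv2.imwrite("pics/w4.png",im[:,:,::-1])
E
```

```text
clock: 4.05
position: [552.1, -119.8, 54.3]
orientation: [0.866, 0.501, 0.0, 0.002]
wrist_force: [-0.4, -0.5, 0.2]
gripper_width: 19.7
clock: 4.3
position: [552.1, -119.8, 54.3]
orientation: [0.866, 0.501, 0.0, 0.002]
wrist_force: [-0.5, -1.6, 0.5]
gripper_width: 19.5
[ 552.13493996 -119.83089888   54.31052924] 60.10556104480733 [ 0.00233846 -0.00223104 -0.99999478] [-0.46552762 -1.5628573   0.51999319]
```

View pics/w4.png

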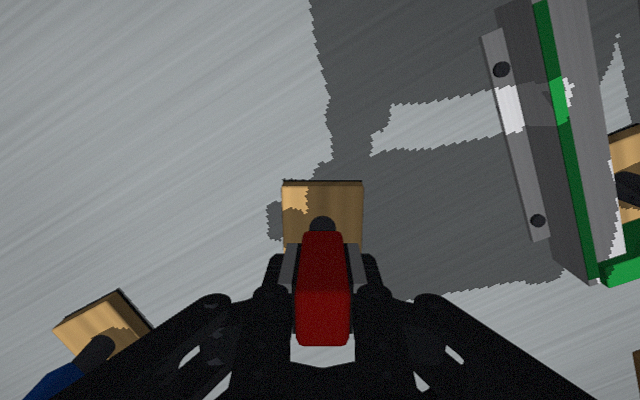

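```bash
python3 -m handwheel '[[0,0,0,0,0,0.02,-1],[0,0,0,0,0,0.025,-1],[0,0,0,0,0,0.025,-1],[0,0,0,-0.02,0.005,0.005,-1],[0,0,1,-0.03,0.02,0,-1],[0,0,2.5,-0.02,0.033,0,-1],[0,0,2.5,-0.01,0.035,0,-1],[0,0,2.5,-0.006,0.035,0,-1]]'
python3 -m handwheel '[[0,0,2.5,-0.004,0.035,0,-1],[0,0,2.5,-0.004,0.035,0,-1],[0,0,2.5,-0.004,0.035,0,-1],[0,0,2.5,-0.003,0.035,0,-1],[0,0,2.5,0,0.035,0,-1],[0,0,2.5,0,0.03,0,-1],[0,0,2,0,0.02,0,-1],[0,0,0,0,0,0,-1]]'
python3 - <<'E'
from h import *
s=r.observe();q=s["orientation"]; print(s["position"],np.degrees(2*np.arctan2(q[1],q[0])),Ro.from_quat(q).as_matrix()[:,2],s["wrist_force"])
E
```

```text
clock: 5.02
position: [464.0, 6.1, 131.8]
orientation: [0.827, 0.562, 0.001, 0.003]
wrist_force: [1.1, 0.5, -1.3]
gripper_width: 19.5
clock: 5.68
position: [442.9, 246.8, 132.4]
orientation: [0.728, 0.686, 0.002, 0.002]
wrist_force: [-0.3, -0.2, -1.1]
gripper_width: 19.3
[442.93637097 246.80514128 132.41494688] 86.58079765847889 [ 5.93099469e-03 -2.73824021e-04 -9.99982374e-01] [-0.33515336 -0.23211159 -1.12157732]
```

```bash
python3 -m handwheel '[[0,0.3,-1.4,0,-0.023,-0.02,-1],[0,0,0,0,-0.001,-0.025,-1],[0,0,0,0,0,-0.02,-1],[0,0,0,0,0,0,-1],[0,0,0,0,0,0,-1]]'
python3 - <<'E'
from h import *
s=r.observe();q=s["orientation"]; print(s["position"],np.degrees(2*np.arctan2(q[1],q[0])),Ro.from_quat(q).as_matrix()[:,2],s["wrist_force"])
E
```

```text
clock: 6.1
position: [443.2, 223.4, 66.3]
orientation: [0.735, 0.678, 0.001, 0.001]
wrist_force: [0.2, 0.2, 0.1]
gripper_width: 19.6
[443.23700957 223.4218162   66.33396834] 85.31763456151711 [ 3.31249953e-03  5.81376874e-04 -9.99994345e-01] [0.19507718 0.16880938 0.11136027]
```

```bash
python3 -m handwheel '[[0,0.2,-0.1,0,0.0005,-0.009,-1],[0,0,0,0,0,-0.001,-1],[0,0,0,0,0,0,-1]]'
python3 - <<'E'
from h import *
s=r.observe();q=s["orientation"]; print(s["position"],np.degrees(2*np.arctan2(q[1],q[0])),Ro.from_quat(q).as_matrix()[:,2],s["wrist_force"])
c=cam("wrist",(s["position"],q)); im=r.get_image("wrist"); cv2.imwrite("pics/w5.png",im[:,:,::-1])
t=r.get_image("top"); cv2.imwrite("pics/t5.png",cv2.resize(t[135:260,180:320,::-1],None,fx=4.5,fy=4.5,interpolation=cv2.INTER_NEAREST))
sc=r.get_image("scene"); cv2.imwrite("pics/s5.png",cv2.resize(sc[90:230,300:480,::-1],None,fx=4,fy=4,interpolation=cv2.INTER_CUBIC))
for st,ce,mm in blobs(mask(im,"wood"),300):
    p=np.argwhere(mm)[:,::-1]; print(st,cv2.minAreaRect(ray(c,p,15)[:,:2].astype(np.float32)))
E
```

```text
clock: 6.35
position: [444.1, 223.9, 57.5]
orientation: [0.736, 0.677, 0.001, -0.0]
wrist_force: [0.7, -0.2, -1.9]
gripper_width: 19.5
[444.13099175 223.88821392  57.50770684] 85.16143915392055 [ 0.00118796  0.00116579 -0.99999861] [ 0.73504418 -0.20291018 -1.93993305]
[ 281  182   83   71 3854] ((438.952880859375, 224.17520141601562), (47.70458984375, 44.58020782470703), 84.96939086914062)
```

View pics/w5.png

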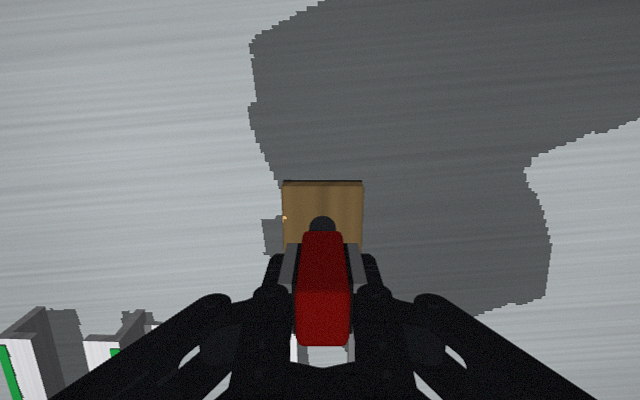

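View pics/t5.png

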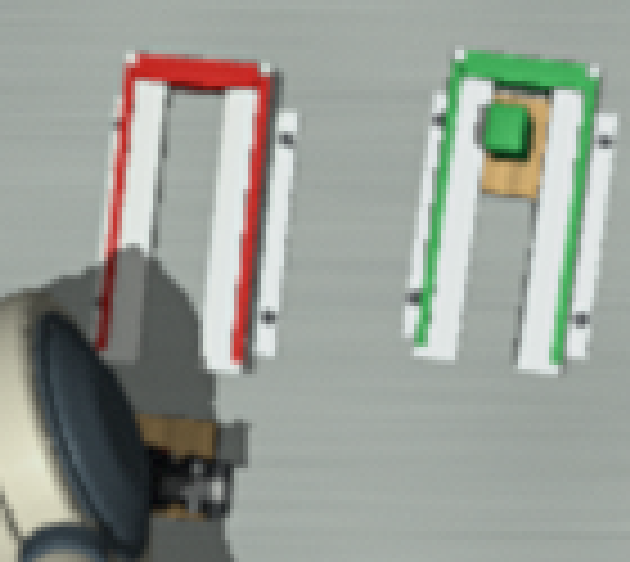

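View pics/s5.png

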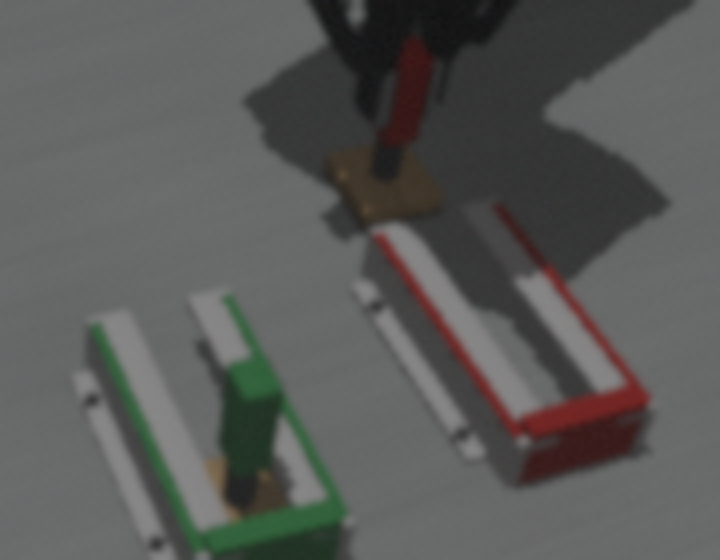

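```bash
python3 -m handwheel '[[0,0,0,0,0,-0.002,-1],[0,0,0,0.015,-0.0013,0,-1],[0,0,0,0.015,-0.0013,0,-1],[0,0,0,0.015,-0.0013,0,-1],[0,0,0,0.015,-0.0013,0,-1],[0,0,0,0.01,-0.0008,0,-1]]'
python3 - <<'E'
from h import *
s=r.observe();q=s["orientation"]; p=s["position"];print(p,"dy",p[1]-213-(575-p[0])*.0845,np.degrees(2*np.arctan2(q[1],q[0])),Ro.from_quat(q).as_matrix()[:,2],s["wrist_force"])
E
```

```text
clock: 7.0
position: [514.6, 218.1, 57.0]
orientation: [0.736, 0.677, 0.001, -0.0]
wrist_force: [-0.3, -0.2, -1.9]
gripper_width: 19.6
[514.61911342 218.13608016  57.0285328 ] dy 0.033895243189145496 85.29485913262104 [ 0.00142361  0.00132457 -0.99999811] [-0.29510073 -0.24317061 -1.9428977 ]
```

```bash
python3 -m handwheel '[[0,0,0,0.002,-0.0002,-0.002,-1],[0,0,0,0.005,-0.0004,-0.0015,-1],[0,0,0,0.012,-0.001,-0.0005,-1],[0,0,0,0.015,-0.0013,0,-1],[0,0,0,0.015,-0.0013,0,-1],[0,0,0,0.01,-0.0008,0,-1],[0,0,0,0,0,0,-1]]'
python3 - <<'E'
from h import *
s=r.observe();q=s["orientation"]; p=s["position"];print(p,"dy",p[1]-213-(575-p[0])*.0845,np.degrees(2*np.arctan2(q[1],q[0])),Ro.from_quat(q).as_matrix()[:,2],s["wrist_force"])
E
```

```text
clock: 7.58
position: [570.4, 213.6, 54.7]
orientation: [0.736, 0.678, -0.002, -0.003]
wrist_force: [1.0, -0.6, 0.4]
gripper_width: 19.4
[570.42520574 213.55090188  54.7133887 ] dy 0.16433176448353798 85.29965712306105 [-0.00606801  0.00143022 -0.99998057] [ 0.98988822 -0.55587851  0.43918012]
```

```bash
python3 -m handwheel '[[0,-0.3,-0.1,0.01,-0.0008,0,-1],[0,0,0,0.01,-0.0008,0,-1],[0,0,0,0.008,-0.0007,0,-1],[0,0,0,0.004,-0.0003,0,-1],[0,0,0,0.002,-0.0002,0,-1],[0,0,0,0,0,0,-1]]'
python3 - <<'E'
from h import *
s=r.observe();q=s["orientation"]; p=s["position"];print(p,"dy",p[1]-213-(575-p[0])*.0845,np.degrees(2*np.arctan2(q[1],q[0])),Ro.from_quat(q).as_matrix()[:,2],s["wrist_force"])
E
```

```text
clock: 8.08
position: [574.5, 213.5, 53.4]
orientation: [0.735, 0.677, -0.02, -0.018]
wrist_force: [3.2, -2.7, 1.5]
gripper_width: 19.1
[574.45466448 213.45077112  53.40444329] dy 0.4046902707194617 85.26225327724185 [-5.25547637e-02 -5.39884607e-04 -9.98617898e-01] [ 3.24610519 -2.71940479  1.47406296]
```

Run:
```python
from h import *
s=r.observe(); print(s)
im=r.get_image("wrist"); cv2.imwrite("pics/w6.png",im[:,:,::-1])
sc=r.get_image("scene"); cv2.imwrite("pics/s6.png",cv2.resize(sc[60:230,280:480,::-1],None,fx=3.5,fy=3.5,interpolation=cv2.INTER_CUBIC))
```

```text
{'clock': 8.0833, 'q': array([ 0.25144994,  0.7052738 ,  1.49988594,  0.01504011,  0.9875475 ,
       -1.24526129]), 'joint_vel': array([ 1.06415226e-02, -1.17563437e-02,  2.33021144e-02,  1.05558646e-03,
       -2.53980008e-03,  5.57862162e-05]), 'joint_efforts': array([ 1.61571421e+00, -9.22039819e+01, -2.41877443e+01,  1.02675676e+00,
        2.17327036e+00, -3.79232608e-02]), 'position': array([574.45466448, 213.45077112,  53.40444329]), 'orientation': array([ 0.735475  ,  0.67704171, -0.01952261, -0.01760451]), 'wrist_force': array([ 3.24610519, -2.71940479,  1.47406296]), 'wrist_torque': array([-0.36764086, -1.29294624,  0.03333636]), 'gripper_width': 19.147116167378506}
```

View pics/w6.png

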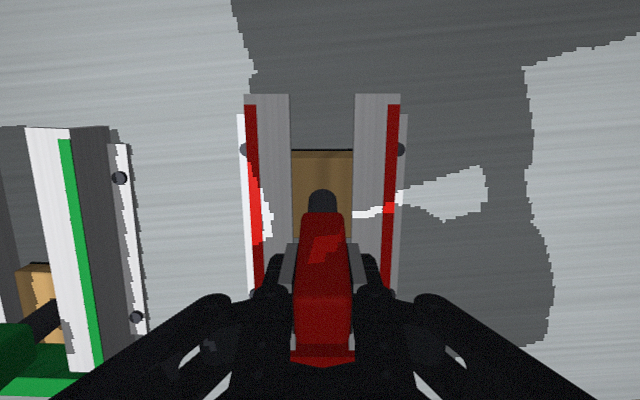

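View pics/s6.png

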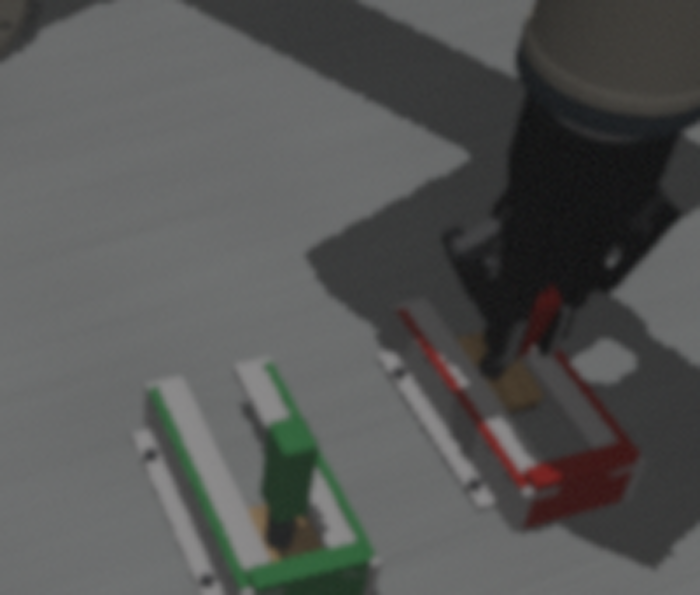

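```bash
python3 -m handwheel '[[0,0,0,-0.003,0.0003,0.003,-1],[0,-1.5,0,-0.001,0,0.002,-1],[0,-1.5,0,0,0,0,-1],[0,0,0,0,0,0,-1]]'
python3 - <<'E'
from h import *
s=r.observe();q=s["orientation"]; p=s["position"];print(p,"dy",p[1]-213-(575-p[0])*.0845,np.degrees(2*np.arctan2(q[1],q[0])),Ro.from_quat(q).as_matrix()[:,2],s["wrist_force"],s["wrist_torque"])
im=r.get_image("wrist"); cv2.imwrite("pics/w7.png",im[:,:,::-1])
E
```

```text
clock: 8.52
position: [568.4, 213.6, 56.9]
orientation: [0.736, 0.677, -0.0, 0.0]
wrist_force: [-0.3, -0.1, -1.1]
gripper_width: 19.6
[568.44647322 213.62622683  56.91360398] dy 0.07245381396234585 85.23386742450452 [-3.77551677e-05 -9.90396173e-04 -9.99999509e-01] [-0.28109442 -0.05998346 -1.13535741] [ 0.03970079 -0.01871409 -0.00195393]
```

View pics/w7.png

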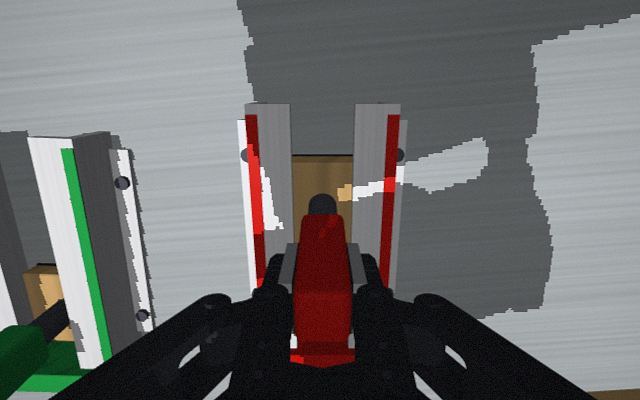

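```bash
python3 - <<'E'
from h import *
c=r.calibration("wrist"); M=np.linalg.inv(c["mount"]);K=c["mtx"]
for th in range(0,19,2):
    t=np.radians(th)
    o=[]
    for y,z in((-26,59.3),(0,59.3),(-12,-24.7),(-26,73.3)):
        P=M@[0,y*np.cos(t)-z*np.sin(t),-19+z*np.cos(t)+y*np.sin(t),1]; uv=K@P[:3]; o.append((uv[1]/uv[2]).round(1))
    print(th,o)
E
python3 - <<'E'
import cv2
for n in("w5","w7"):
    im=cv2.imread(f"pics/{n}.png")
    cv2.imwrite(f"pics/{n}z.png",cv2.resize(im[140:370,270:375],None,fx=2.5,fy=2.5))
a=cv2.hconcat([cv2.imread("pics/w5z.png"),cv2.imread("pics/w7z.png")]); cv2.imwrite("pics/cmp.png",a)
E
```

```text
0 [np.float64(185.6), np.float64(227.9), np.float64(293.1), np.float64(179.3)]
2 [np.float64(182.6), np.float64(224.6), np.float64(296.0), np.float64(175.6)]
4 [np.float64(179.6), np.float64(221.5), np.float64(298.9), np.float64(172.0)]
6 [np.float64(176.6), np.float64(218.3), np.float64(301.8), np.float64(168.4)]
8 [np.float64(173.7), np.float64(215.2), np.float64(304.6), np.float64(164.8)]
10 [np.float64(170.9), np.float64(212.1), np.float64(307.4), np.float64(161.3)]
12 [np.float64(168.1), np.float64(209.0), np.float64(310.2), np.float64(157.7)]
14 [np.float64(165.3), np.float64(206.0), np.float64(312.9), np.float64(154.3)]
16 [np.float64(162.6), np.float64(203.0), np.float64(315.6), np.float64(150.8)]
18 [np.float64(160.0), np.float64(200.1), np.float64(318.2), np.float64(147.5)]
```

View pics/cmp.png

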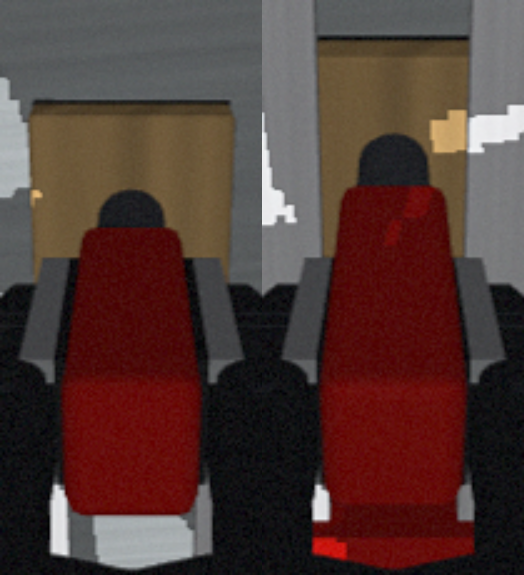

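Run:
```python
from h import *
from scipy.optimize import least_squares
c=r.calibration("wrist"); M=np.linalg.inv(c["mount"]);K=c["mtx"]
# points: (stamp x, height) rear side; pivot at pads: height 73.3
F=[(-12,98),(-12,42),(-26,14),(-26,0)]
def pred(p):
    th,dy,dz=p; o=[]
    for x,h in F:
        y,z=x,73.3-h
        Y=y*np.cos(th)-z*np.sin(th)+dy; Z=z*np.cos(th)+y*np.sin(th)+dz
        P=M@[0,Y,-19+Z,1]; o.append((K@P[:3])[1]/P[2]); 
        if len(o)<3 : W.append(K[0,0]*20/P[2])
    return np.array(o)
def res(p,v,w):
    global W; W=[]; o=pred(p); return np.r_[o-v,(np.array(W)-w)]
for v,w in(([291.2,231.2,184.8,180.2],[56,42]),([292,214.4,161,155],[59.6,48])):
    s=least_squares(res,[0,0,0],args=(v,w),x_scale=[.1,5,5]); print(np.degrees(s.x[0]),s.x[1:],s.fun.round(1))
```

```text
-0.14260538549147334 [1.16226716 2.31681469] [ 0.7 -2.9  1.9  0.2  1.4 -2.7]
7.589254210419476 [-7.0709845  -3.98345609] [ 0.9 -3.2  2.2 -0.1  2.5 -5.8]
```

The view shows the base 8 mm back and the stamp pitched about 8° in the grip: pushing this high on the handle with the base rubbing tipped it. I'll level it, set it down in the track, and regrip lower and harder.

```bash
python3 -m handwheel '[[0,-4,0,0,0,0,-1],[0,-3.5,0,0,0,0,-1],[0,0,0,0,0,0,-1]]'
python3 -m handwheel '[[0,0,0,0,0,-0.003,-1],[0,0,0,0,0,-0.001,-1],[0,0,0,0,0,0,-1]]'
python3 - <<'E'
from h import *
s=r.observe();q=s["orientation"]; p=s["position"];print(p,Ro.from_quat(q).as_matrix()[:,2],s["wrist_force"],s["wrist_torque"])
im=r.get_image("wrist"); cv2.imwrite("pics/w8.png",im[:,:,::-1])
sc=r.get_image("scene"); cv2.imwrite("pics/s8.png",cv2.resize(sc[60:230,280:480,::-1],None,fx=3.5,fy=3.5,interpolation=cv2.INTER_CUBIC))
E
```

```text
clock: 8.82
position: [568.7, 213.5, 56.8]
orientation: [0.734, 0.675, 0.048, 0.045]
wrist_force: [-1.0, 0.6, -1.8]
gripper_width: 19.3
clock: 9.07
position: [568.7, 213.6, 52.5]
orientation: [0.735, 0.676, 0.046, 0.043]
wrist_force: [-0.1, -0.4, -2.0]
gripper_width: 19.4
[568.66352655 213.58464261  52.50489648] [ 0.12556523 -0.00111513 -0.99208474] [-0.05206086 -0.43558956 -1.98635511] [ 0.02513307  0.06896651 -0.02917602]
```

View pics/s8.png

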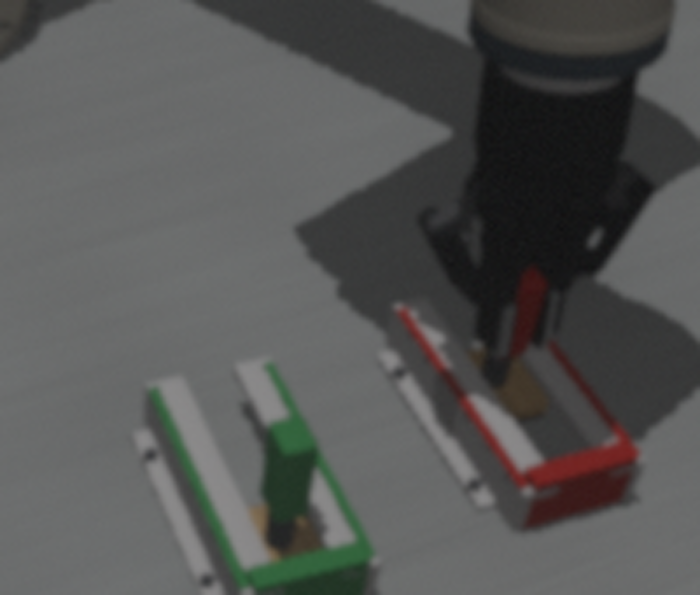

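```bash
python3 -m handwheel '[[0,0,0,0,0,-0.002,-1],[0,0,0,0,0,0,-1]]'; python3 -m handwheel '[[0,0,0,0,0,-0.002,-1],[0,0,0,0,0,0,-1]]'
```

```text
clock: 9.33
position: [570.2, 214.1, 52.2]
orientation: [0.735, 0.675, 0.047, 0.043]
wrist_force: [-0.5, 0.1, -1.2]
gripper_width: 19.4
clock: 9.5
position: [571.2, 214.4, 52.3]
orientation: [0.735, 0.675, 0.048, 0.044]
wrist_force: [0.6, 0.0, -1.0]
gripper_width: 19.3
```

```bash
python3 -m handwheel '[[0,0,0,0,0,0,-0.3],[0,0,0,0,0,0,0],[0,0,0,0,0,0,0.2],[0,0,0,0,0,0,0.2],[0,0,0,0,0,0,0.2]]'
python3 - <<'E'
from h import *
s=r.observe();q=s["orientation"]; p=s["position"];print(p,Ro.from_quat(q).as_matrix()[:,2],s["wrist_force"],s["wrist_torque"])
im=r.get_image("wrist"); cv2.imwrite("pics/w9.png",im[:,:,::-1])
sc=r.get_image("scene"); cv2.imwrite("pics/s9.png",cv2.resize(sc[60:230,280:480,::-1],None,fx=3.5,fy=3.5,interpolation=cv2.INTER_CUBIC))
E
```

```text
clock: 9.92
position: [572.3, 214.4, 52.2]
orientation: [0.735, 0.675, 0.048, 0.044]
wrist_force: [0.0, 0.1, 0.6]
gripper_width: 51.3
[572.33406129 214.39240477  52.24919093] [ 1.29505943e-01  9.57028744e-04 -9.91578184e-01] [0.02134593 0.09232137 0.57716641] [0.02934409 0.05771689 0.02533766]
```

View pics/s9.png

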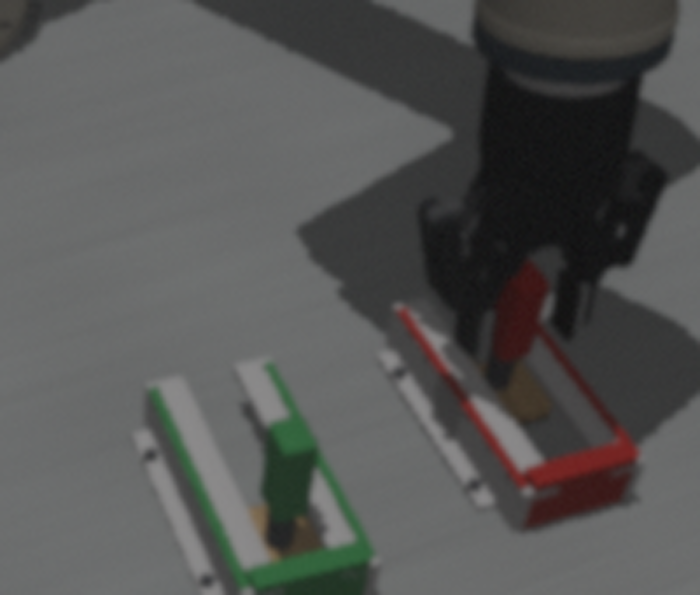

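View pics/w9.png

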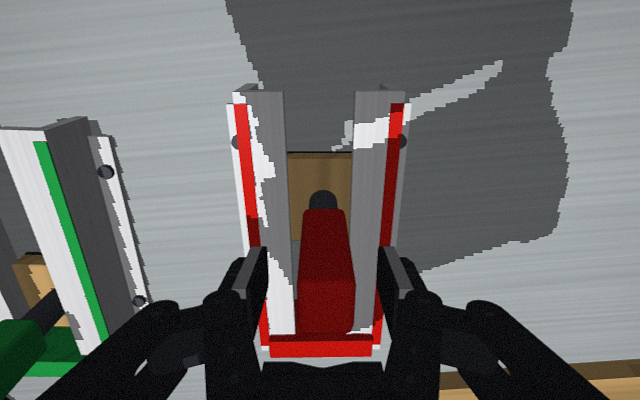

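Run:
```python
from h import *
s=r.observe();q=s["orientation"]; p=s["position"];c=cam("wrist",(p,q))
im=cv2.imread("pics/w9.png")
cv2.imwrite("pics/w9z.png",cv2.resize(im[140:345,270:375],None,fx=2.9,fy=2.9))
for pt in ((290,155.5),(320,155.5),(350,155.5)): print(ray(c,pt,14).round(1))
print(proj(c,[(555,214.7,42),(555,214.7,98)]))
print(ray(c,[(322,192)],30))
```

```text
[[530.7 201.2  14. ]]
[[532.1 217.   14. ]]
[[533.5 232.8  14. ]]
[[319.78241367 219.42673931]
 [320.70167801 302.36747002]]
[[546.05837344 216.6811923   30.        ]]
```

View pics/w9z.png

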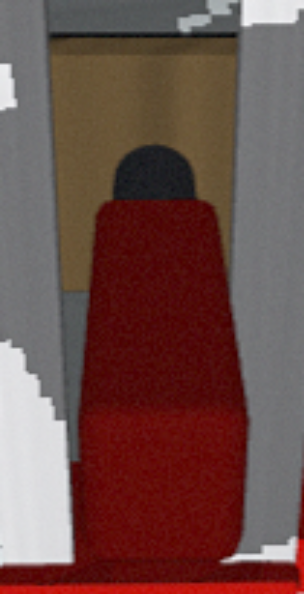

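```bash
python3 -m handwheel '[[0,3.7,0,-0.007,0.001,0.005,0.3],[0,3.7,0,-0.007,0.001,0,0.3],[0,0,0,0,0,0,0.3],[0,0,0,0,0,-0.005,0.3],[0,0,0,0,0,0,0.3]]' 110
python3 - <<'E'
from h import *
s=r.observe();q=s["orientation"]; p=s["position"];print(p,np.degrees(2*np.arctan2(q[1],q[0])),Ro.from_quat(q).as_matrix()[:,2],s["wrist_force"])
c=cam("wrist",(p,q)); im=r.get_image("wrist"); cv2.imwrite("pics/w10.png",im[:,:,::-1]); np.savez("w10.npz",p=p,q=q)
E
```

```text
clock: 10.43
position: [557.5, 216.4, 51.6]
orientation: [0.736, 0.677, -0.0, -0.001]
wrist_force: [-0.8, 0.1, -1.7]
gripper_width: 55.6
[557.48087272 216.35856081  51.55188853] 85.14315950288534 [-1.83788779e-03  9.10131581e-04 -9.99997897e-01] [-0.75511037  0.05687232 -1.71926115]
```

View pics/w10.png

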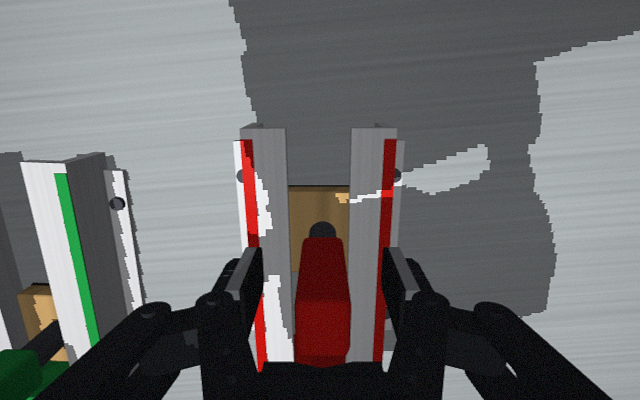

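```bash
python3 -m handwheel '[[0,0,0,0,0,-0.005,0.3],[0,0,0,0,0,-0.001,0.3],[0,0,0,0,0,0,-1],[0,0,0,0,0,0,-1],[0,0,0,0,0,0,-1],[0,0,0,0,0,0,-1],[0,0,0,0,0,0,-1],[0,0,0,0,0,0,-1]]' 110
python3 -m handwheel '[[0,0,0,0,0,0,-1],[0,0,0,0,0,0,-1]]'
python3 - <<'E'
from h import *
s=r.observe();q=s["orientation"]; p=s["position"];print(p,"dy",p[1]-213-(575-p[0])*.0845,np.degrees(2*np.arctan2(q[1],q[0])),Ro.from_quat(q).as_matrix()[:,2],s["wrist_force"])
im=r.get_image("wrist"); cv2.imwrite("pics/w11.png",im[:,:,::-1])
E
```

```text
clock: 11.15
position: [556.7, 216.3, 44.8]
orientation: [0.736, 0.677, 0.0, 0.0]
wrist_force: [0.3, -0.7, -1.2]
gripper_width: 19.3
clock: 11.32
position: [556.6, 216.2, 44.8]
orientation: [0.736, 0.677, 0.0, 0.0]
wrist_force: [0.4, -0.1, -1.2]
gripper_width: 18.3
[556.5697784  216.23906072  44.79911872] dy 1.6817069922054773 85.17522879591465 [ 6.57914773e-04  2.74472487e-04 -9.99999746e-01] [ 0.39964531 -0.14079254 -1.21966353]
```

View pics/w11.png

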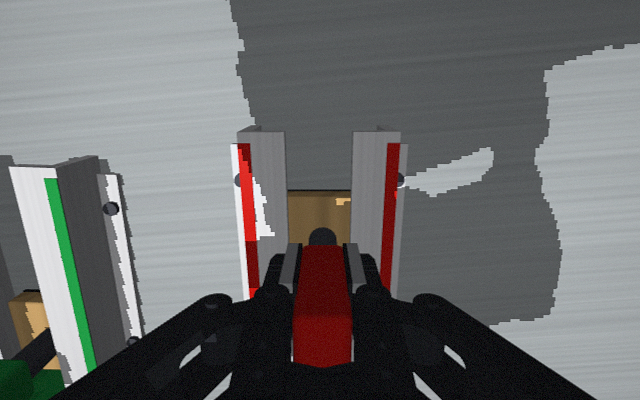

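```bash
python3 -m handwheel '[[0,0,0,0,-0.001,0.003,-1],[0,0,0,0.008,-0.0014,0.001,-1],[0,0,0,0.012,-0.001,0,-1],[0,0,0,0.012,-0.001,0,-1],[0,0,0,0.008,-0.0007,0,-1],[0,0,0,0,0,0,-1]]'
python3 - <<'E'
from h import *
s=r.observe();q=s["orientation"]; p=s["position"];print(p,"dy",p[1]-213-(575-p[0])*.0845,np.degrees(2*np.arctan2(q[1],q[0])),Ro.from_quat(q).as_matrix()[:,2],s["wrist_force"],s["wrist_torque"])
im=r.get_image("wrist"); cv2.imwrite("pics/w12.png",im[:,:,::-1])
E
```

```text
clock: 11.87
position: [599.8, 210.4, 49.9]
orientation: [0.736, 0.677, 0.0, 0.0]
wrist_force: [-0.6, -0.7, -0.7]
gripper_width: 18.7
[599.75481427 210.41526433  49.90438025] dy -0.4929538655149197 85.19849815351205 [ 1.05274964e-03  1.95349069e-04 -9.99999427e-01] [-0.64137817 -0.65108982 -0.7414701 ] [-0.00902763 -0.00741496 -0.04800616]
```

View pics/w12.png

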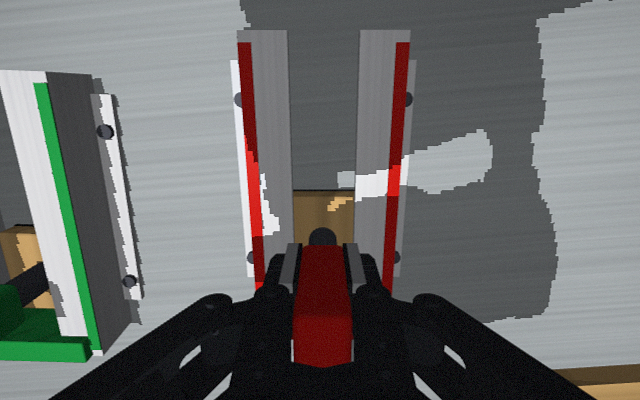

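```bash
python3 -m handwheel '[[0,0,0,0.004,0.0002,-0.003,-1],[0,0,0,0.003,-0.0001,-0.001,-1],[0,0,0,0,0,0,-1]]'; python3 -m handwheel '[[0,0,0,0.002,-0.0002,0,-1],[0,0,0,0.001,-0.0001,0,-1]]'
```

```text
clock: 12.17
position: [605.4, 210.4, 45.2]
orientation: [0.736, 0.677, -0.0, -0.0]
wrist_force: [-0.3, -0.1, -1.4]
gripper_width: 18.8
clock: 12.33
position: [607.8, 210.2, 44.9]
orientation: [0.736, 0.677, -0.001, -0.001]
wrist_force: [0.5, 0.2, -0.4]
gripper_width: 19.2
```

```bash
python3 -m handwheel '[[0,0,0,0.001,-0.0001,0.0015,-1],[0,0,0,0.001,-0.0001,0,-1]]'; python3 -m handwheel '[[0,0,0,0.001,-0.0001,0,-1],[0,0,0,0.001,-0.0001,0,-1]]';python3 -m handwheel '[[0,0,0,0.001,-0.0001,0,-1],[0,0,0,0.001,-0.0001,0,-1]]'
```

```text
clock: 12.5
position: [609.6, 210.0, 46.5]
orientation: [0.736, 0.677, -0.001, -0.001]
wrist_force: [-0.7, 0.5, -0.9]
gripper_width: 18.8
clock: 12.67
position: [611.7, 209.9, 46.7]
orientation: [0.736, 0.677, -0.001, -0.001]
wrist_force: [-0.2, 0.1, -0.4]
gripper_width: 18.6
clock: 12.83
position: [613.3, 209.6, 46.7]
orientation: [0.736, 0.677, -0.001, -0.001]
wrist_force: [-6.7, 0.7, 3.4]
gripper_width: 18.6
```

```bash
python3 -m handwheel '[[0,0,0,-0.0003,0,-0.001,-1],[0,0,0,0,0,-0.001,-1]]'; python3 -m handwheel '[[0,0,0,0.0005,0,0,-1],[0,0,0,0.0005,0,0,-1]]'
python3 - <<'E'
from h import *
s=r.observe();q=s["orientation"]; p=s["position"];print(p,"dy",p[1]-213-(575-p[0])*.0845,np.degrees(2*np.arctan2(q[1],q[0])),Ro.from_quat(q).as_matrix()[:,2],s["wrist_force"],s["wrist_torque"])
im=r.get_image("wrist"); cv2.imwrite("pics/w13.png",im[:,:,::-1])
t=r.get_image("top"); cv2.imwrite("pics/t13.png",cv2.resize(t[135:260,180:320,::-1],None,fx=4.5,fy=4.5,interpolation=cv2.INTER_NEAREST))
E
```

```text
clock: 13.0
position: [612.9, 209.7, 44.7]
orientation: [0.736, 0.677, -0.002, -0.001]
wrist_force: [-6.6, 1.8, 19.7]
gripper_width: 18.6
clock: 13.17
position: [613.3, 209.7, 44.9]
orientation: [0.736, 0.677, -0.002, -0.001]
wrist_force: [-5.0, -0.7, 4.8]
gripper_width: 18.4
[613.26369585 209.71451088  44.9054482 ] dy -0.05220681575623498 85.23994068922725 [-4.98992067e-03 -5.47425878e-04 -9.99987400e-01] [-4.98124241 -0.68849157  4.79731652] [ 0.03977565  0.96899244 -0.00600141]
```

View pics/w13.png

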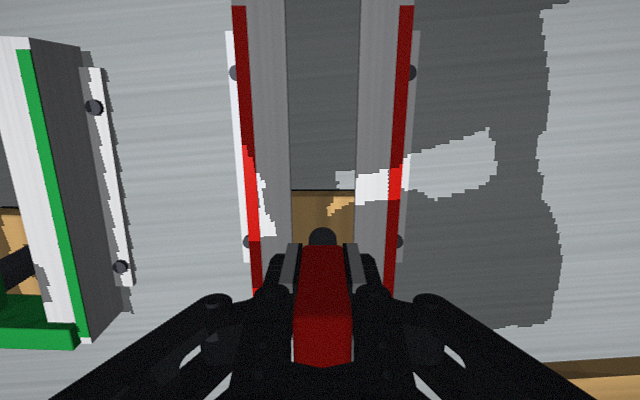

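```bash
python3 -m handwheel '[[0,-0.3,0,0.0003,0,0,-1],[0,0,0,0,0,0,-0.5],[0,0,0,0,0,0,0],[0,0,0,0,0,0,0.3],[0,0,0,0,0,0,0.3],[0,0,0,0,0,0,0.3]]'
python3 - <<'E'
from h import *
s=r.observe();q=s["orientation"]; p=s["position"];print(p,Ro.from_quat(q).as_matrix()[:,2],s["wrist_force"])
c=cam("wrist",(p,q));im=r.get_image("wrist"); cv2.imwrite("pics/w14.png",im[:,:,::-1])
E
```

```text
clock: 13.77
position: [614.4, 209.8, 44.9]
orientation: [0.736, 0.677, 0.001, 0.001]
wrist_force: [-0.9, -0.1, -0.1]
gripper_width: 55.7
[614.41459447 209.78549888  44.94160739] [ 2.35428002e-03 -3.32887342e-04 -9.99997173e-01] [-0.89555    -0.06189375 -0.05682008]
```

View pics/w14.png

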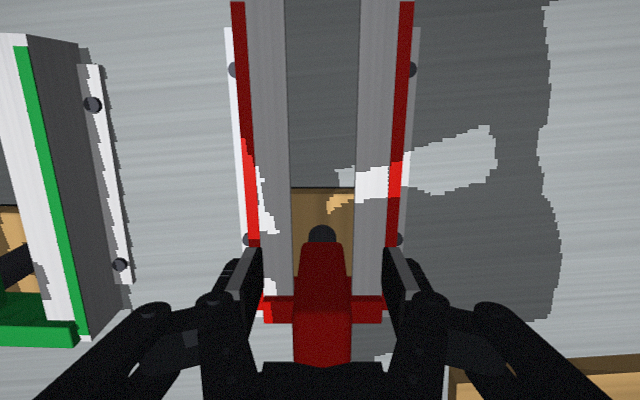

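Released: the neck (322,232) is centred in the slot (290–354), and the fingers are clear. I'll rise straight up, back off, and check.

```bash
python3 -m handwheel '[[0,0,0,0,0,0.015,0.5],[0,0,0,0,0,0.025,0.6],[0,0,0,0,0,0.035,0.6],[0,0,0,0,0,0.04,0.6],[0,0,0,-0.02,0,0.035,0.6],[0,0,0,-0.03,0,0.02,0.6],[0,0,0,-0.03,0,0.01,0.6],[0,0,0,-0.02,0,0,0.6]]'
python3 -m handwheel '[[0,0,0,0,0,0,0.6],[0,0,0,0,0,0,0.6]]'
python3 - <<'E'
from h import *
s=r.observe();q=s["orientation"]; p=s["position"];print(p)
c=cam("wrist",(p,q));im=r.get_image("wrist"); cv2.imwrite("pics/w15.png",im[:,:,::-1]); np.savez("w15.npz",p=p,q=q,im=im)
t=r.get_image("top"); cv2.imwrite("pics/t15.png",t[:,:,::-1])
sc=r.get_image("scene"); cv2.imwrite("pics/s15.png",cv2.resize(sc[60:230,280:480,::-1],None,fx=3.5,fy=3.5,interpolation=cv2.INTER_CUBIC))
E
```

```text
clock: 14.48
position: [513.3, 208.6, 230.6]
orientation: [0.737, 0.676, 0.001, 0.001]
wrist_force: [0.7, 0.4, 1.0]
gripper_width: 68.5
clock: 14.65
position: [510.1, 208.8, 232.6]
orientation: [0.736, 0.677, 0.002, 0.001]
wrist_force: [0.2, 0.0, 0.3]
gripper_width: 68.1
[510.09692957 208.80236131 232.60663531]
```

View pics/w15.png

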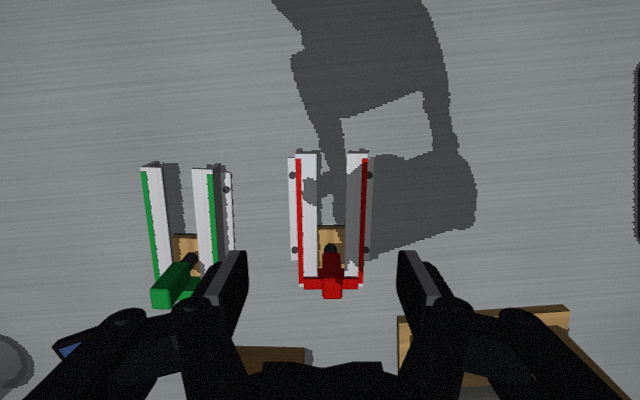

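View pics/s15.png

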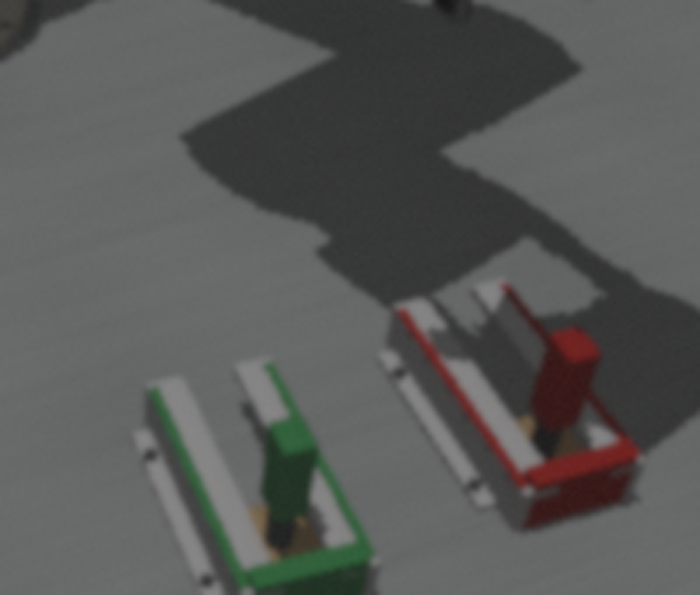

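View pics/t15.png

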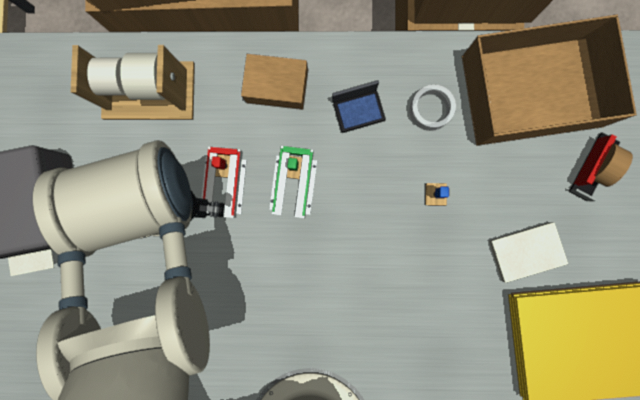

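Run:
```python
from h import *
d=np.load("w15.npz");cw=cam("wrist",(d["p"],d["q"]));wi=d["im"]
t=cv2.imread("pics/top0.png")
ti=cv2.imread("pics/t15.png");ct=cam("top")
org=np.array([573.8,213.05]);a=np.radians(-4.83);ax=np.array([np.cos(a),np.sin(a)]);ay=np.array([-ax[1],ax[0]])
def loc(P): q=P[:,:2]-org; return np.c_[q@ax,q@ay]
for n,im,c,b in(("wrist",wi,cw,(315,220,352,275)),("top",ti[:,:,::-1].copy(),ct,(207,150,235,185))):
    m=mask(im,"wood"); z=np.zeros_like(m); z[b[1]:b[3],b[0]:b[2]]=1; m*=z
    L=loc(ray(c,np.argwhere(m)[:,::-1],14)); 
    k=L[:,0]<L[:,0].min()+2.5
    print(n,"base rear x",L[:,0].min(),"y",L[:,1].min(),L[:,1].max())
    # rear edge slope per column
    pts=np.argwhere(m)[:,::-1]; e=[]
    for u in np.unique(pts[:,0])[2:-2]:
        col=pts[pts[:,0]==u]; e.append((u,col[:,1].min()-.5 if n=="wrist" else col[:,1].max()+.5))
    E=loc(ray(c,e,14)); print("edge mean x",np.median(E[:,0]),"slope deg",np.degrees(np.arctan(np.polyfit(E[:,1],E[:,0],1)[0])))
    print(" expect home rear 14; handle proj (neck top, top rear/front)",proj(c,[np.r_[org+ax*x,h] for x,h in((40,42),(28,98),(52,98))]).round(1).tolist())
cv2.imwrite("pics/f1.png",cv2.resize(wi[140:310,280:385,::-1],None,fx=3.4,fy=3.4,interpolation=cv2.INTER_CUBIC))
cv2.imwrite("pics/f2.png",cv2.resize(ti[140:225,195:325],None,fx=6,fy=6,interpolation=cv2.INTER_NEAREST))
```

```text
wrist base rear x 16.023572908055414 y -15.78511742799559 17.01161054167841
edge mean x 15.405555922374718 slope deg 5.443017682160632
 expect home rear 14; handle proj (neck top, top rear/front) [[330.8, 258.8], [332.4, 276.5], [332.2, 298.2]]
top base rear x 14.363359177802561 y -10.909935219984526 19.49150799351594
edge mean x 15.12208358280966 slope deg 4.73225435687009
 expect home rear 14; handle proj (neck top, top rear/front) [[221.1, 164.7], [214.6, 167.0], [215.7, 156.2]]
```

View pics/f1.png

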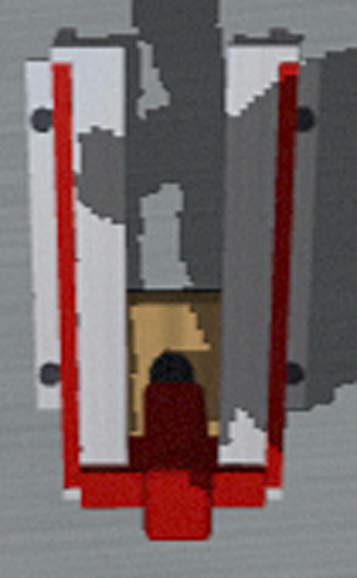

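View pics/f2.png

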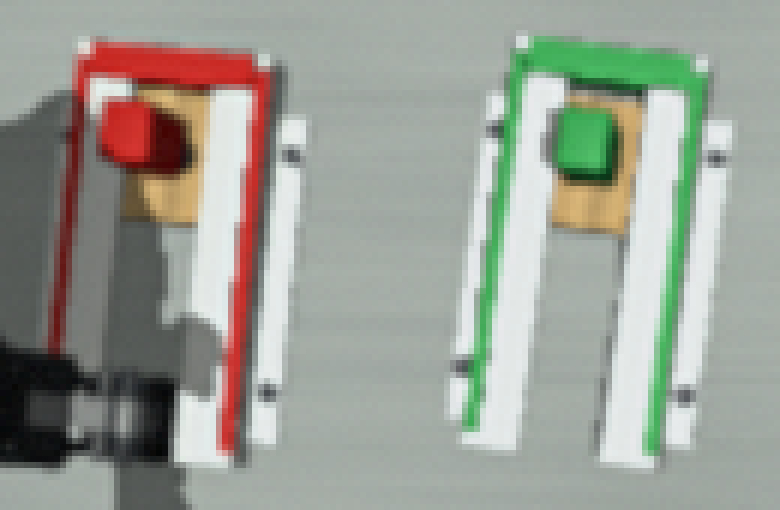

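Run:
```python
from h import *
d=np.load("w15.npz");cw=cam("wrist",(d["p"],d["q"]));wi=d["im"]
g=cv2.cvtColor(wi,cv2.COLOR_RGB2HSV)
for u in range(318,346,3): print(u,[tuple(int(k) for k in g[v,u]) for v in range(223,230)])
q=d["q"];print(np.degrees(2*np.arctan2(q[1],q[0])))
org=np.array([573.8,213.05]);a=np.radians(-4.83);ax=np.array([np.cos(a),np.sin(a)]);ay=np.array([-ax[1],ax[0]])
print(proj(cw,[np.r_[org+14*ax+y*ay,z] for z in(0,14) for y in(-15,15)]))
print(proj(cw,[np.r_[org+x*ax+y*ay,32] for x in(-80,60) for y in(-38,-16,16,38)]))
```

```text
318 [(90, 10, 73), (77, 25, 72), (112, 112, 25), (16, 146, 54), (19, 121, 57), (18, 127, 54), (17, 146, 63)]
321 [(105, 22, 69), (98, 14, 75), (107, 92, 25), (18, 130, 55), (16, 122, 65), (17, 151, 59), (17, 122, 115)]
324 [(102, 9, 142), (98, 13, 153), (94, 34, 52), (18, 132, 54), (19, 123, 60), (20, 118, 67), (20, 126, 117)]
327 [(109, 14, 145), (94, 13, 152), (102, 25, 52), (17, 139, 57), (18, 124, 70), (17, 146, 63), (17, 120, 113)]
330 [(103, 15, 149), (99, 12, 151), (105, 32, 48), (21, 142, 54), (17, 124, 64), (16, 147, 59), (19, 123, 106)]
333 [(99, 12, 148), (94, 14, 129), (130, 20, 39), (19, 119, 58), (17, 123, 62), (15, 127, 56), (19, 125, 108)]
336 [(114, 10, 127), (113, 12, 84), (150, 10, 25), (17, 151, 54), (15, 117, 61), (14, 137, 54), (20, 117, 74)]
339 [(95, 20, 77), (75, 7, 77), (120, 21, 24), (18, 125, 53), (16, 109, 63), (18, 143, 59), (19, 116, 75)]
342 [(116, 24, 75), (90, 14, 73), (96, 49, 26), (17, 123, 60), (18, 125, 57), (19, 130, 57), (17, 120, 72)]
345 [(105, 6, 83), (90, 13, 79), (120, 7, 69), (18, 16, 80), (10, 19, 82), (23, 13, 79), (15, 24, 84)]
85.1741428086968
[[317.72163373 222.81100494]
 [342.43810334 222.77678647]
 [317.57966307 227.41663562]
 [343.13946199 227.38121606]]
[[294.65062411 150.67706019]
 [315.90569098 150.64807102]
 [346.82169216 150.60590558]
 [368.07612691 150.57691727]
 [297.85947495 270.0150011 ]
 [316.74572089 269.98860027]
 [344.21626111 269.95019958]
 [363.10200798 269.92379945]]
```

Run:
```python
from h import *
for f in("top0","t15"):
    im=cv2.imread(f"pics/{f}.png")[:,:,::-1].copy()
    print(f,[(k,ce.round(1).tolist()) for k in("green","blue") for s,ce,m in blobs(mask(im,k)) if 260<s[0]<460 and 140<s[1]<200])
print(r.hand_in(), r.observe()["clock"])
```

```text
top0 [('green', [294.5, 166.8]), ('green', [292.3, 163.7]), ('blue', [442.0, 191.9])]
t15 [('green', [294.5, 166.9]), ('green', [292.3, 163.6]), ('blue', [442.0, 191.9])]
the job is handed in; nothing more can be done
the job is handed in; nothing more can be done
```

The red stamp is in the red-block track, standing upright against the block and released. I handed the job in at about 15 s, with the gripper clear above.

**What I did:** I gripped the stamp by its handle, brought it in line with the open end and took its base in under the lips.

**What went wrong:** On the first slide along the table the base caught and the stamp tipped about 10° inside the track. I backed off, levelled it, set it down and gripped it lower and harder. I then carried it 1–5 mm off the table, still under the lips, until it met the block. So the last part of the travel, except for a brief touch on the table, was not a true slide on the table. I lowered it onto the table, pushed it lightly against the block and let go.

**Last checks:**
- **Contact:** the stamp met the block with about 7 N at x = 613 mm; I expected 613.7 mm.
- **Straight and upright:** in the last wrist picture the rear edge of the base is straight to within a pixel. The handle is within about 2 pixels of where an upright, fully home stamp should show, which is within the calibration error.
- **Disagreement:** an automatic fit of the rear edge gave about 5° of yaw in both views. For the wrist view, the pixel rows showed it came from shading in the colour mask. I did not check the top view the same way.
- **Other stamps:** the blue and green stamps are within 0.1 pixel of where they started in the top view.

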